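Draw the bench magnifier's boom out one hole and bring its lens over the pendant

ROBOT

A 6-joint arm with a two-finger parallel gripper is mounted at the origin on a cart in front of the work surface, level with it; the furniture and walls round the work are solid. World frame = base frame: x ahead of the robot, y to its left, z up, the work surface at z = 0. Lengths are in m, angles in rad, forces in N, time in s.
With the tool pointing down it reaches from about 0.3 to 0.875 m from the base axis. Payload 6.4 kg.
Tool frame: the origin (TCP) lies at the very end of the fingers, on their centre line; the grasp point (between the pads) lies 19 mm behind it; z points along the fingers, y is the line along which they close (so a half turn about z gives the same grasp; the last joint's range is limited). The gripper opens to 85 mm and grips with 20 to 120 N. Pads are 22 mm wide; open, the fingers measure 114 mm over their backs; the gripper's body (76 mm by 85 mm) begins 54 mm behind the grasp point. The pads swing forward as they close: fully open they stand 13 mm farther back than shut.
Start: joints at [-1.441, 0.181, 1.607, -0, 1.354, -0.206], TCP at [0.189, -0.543, 0.231] pointing down, gripper open.
Joint ranges: [-2.99, 2.99], [-0.89, 2.07], [0.3, 2.58], [-1.14, 4.28], [0, 2.63], [-3.12, 3.12]. Speed limits (rad/s): [2.57, 2.57, 3.01, 3.14, 3.14, 3.14].

INTERFACE

Orientations are given as a unit quaternion [w, x, y, z].
In Python, from bench import ctrl gives the robot as it stands.
- The arm moves only by the shell command python3 jog.py 'ROWS'. ROWS is a JSON list of rows, 1 to 10 of them, each of 7 numbers: dx, dy, dz in shares of 1 m (1.0 is 1 m), then a rotation vector rx, ry, rz in fractions of the full range, 1 being 180 degrees, then the opening from 0.0 (shut) to 1.0 (fully open); each row is the pose to reach, as a shift and turn from the pose commanded when the command began, along the tool's axes at that moment; what a row does not reach only later rows make up. A row lasts 1/8 s, in which the tool goes at most 0.0625 m and 0.188 rad, less where a joint would pass 70% of its speed; a pose out of reach is approached as far as the arm can. The fingers move at their own pace and stop on an object; the grip force is fixed at half the most. Time passes only in rows, so rows that do not move let the fingers close. It prints the time, the measured TCP pose, the force, the opening and the grip force at its end. Input that does not fit is refused with a message, and nothing moves.
- ctrl.get_obs(): the state, without advancing time (a new reading comes with each control period).
- ctrl.camera(name): name is "scene" or "top" or "wrist"; returns the picture (400x640x3 uint8, blue, green, red); there is no depth.
- ctrl.camera_params(name): a dict with "fovy" (degrees; the focal length in pixels is half the picture's height over the tangent of half this angle, whatever the lens; pixels are square), "cx", "cy" (the principal point, pixels), "view" (4x4, takes a point from world to camera coordinates). Camera axes: x right, y up, looking along -z (the intrinsics and any distortion apply to the point x, -y, -z); pixel columns grow to the right and rows downward; lengths in m; the calibration is good to about 2 mm. A picture is of the moment at which its call begins: read the wrist's pose just before it. camera_params takes no time and is no camera call; for the wrist camera it gives the pose at the moment of the call.
- ctrl.hand_in(): hands the job in; it is judged then, once.
The state is a dict: "time_s": time; "q": joint angles; "dq": joint speeds; "joint_efforts": joint torques, N m; "eef_pos": TCP position; "eef_rot": TCP orientation; "wrist_force": force on the tool from outside, world axes, zero at the start; "torque": the same for the moment, N m; "opening": opening from 0.0 (shut) to 1.0 (fully open); "grasp_force": force on a finger pad.
Only numpy, scipy, OpenCV 4.12 (cv2) and the standard library are available. Lean on these libraries where they do the work, as an engineer would, in place of code of your own. Each camera call takes 0.05 s, during which the arm holds its last target. There are 200 camera calls.

TASK

The boom of the bench magnifier is one hole too short and is swung aside from the silver pendant on the sketch pad. Pinch its two snap buttons flush, draw the tube out until they snap up through the next pair of holes, and give it one steady, gentle tug, still outward, to be sure that it is locked; then swing the boom round until the lens stands over the pendant, and let go. Do not force the tube against its buttons, do not touch the lens, and leave the small things round the stand as they lie.

Things in the scene. Friction and masses are not known exactly. Their poses are not given: they have to be found in the camera images.
- stand: Bench magnifier: grey round base, 120 mm across, fixed to the bench, with a 19 mm steel post. Origin: centre of the underside of the base, on the post's axis; z up. A level boom leaves the top of the post with its axis 130 mm above the bench; it points along the stand's x axis when joint swivel reads 0.
- swivel (a joint): Angle of the boom about the post (rad, counter-clockwise from above; 0: along the stand's x axis). The boom stays where it is left; turning it takes about 0.7 N m (4 N at 170 mm from the post). Range -0.5 to 0.6.
- sleeve (a joint): How far the outer tube is drawn out, away from the post (m); 0 at the start. The holes were drilled by hand: the next pair lies 24 to 44 mm nearer the post than the pair in use, so the tube locks somewhere between 0.024 and 0.044. Sliding takes about 3 N, and 10 to 15 N over the first 3 mm, while the noses of the pressed buttons are wedged under the wall. A hole leaves 1 mm of play each way.
- tube: Outer tube of the boom: square aluminium, 28 x 28 mm, wall 2 mm, reaching from 80 mm behind its origin (end near the post) to 104 mm ahead (lens end); it slides over the dark 20 mm inner tube. Each upright side has three 11 mm holes at mid height. Origin: on the axis at the pair in use at the start; x along the boom away from the post, y to the left, z up.
- buttons_mid (a point): Point on the boom's axis midway between the two snap buttons, 130 mm from the post's axis, 130 mm above the bench. The buttons are in the inner tube: they turn with the boom but do not slide with the outer tube.
- button_left (a joint): Depth (m) to which the left (+y) button is pressed: 0 fully out, 0.005 flush with the tube's outside, about 0.007 when it rides under the wall. Spring: 1.5 N at 0, 3 N when flush.
- button_right (a joint): The same for the right (-y) button. Gripped across the tube at the buttons with about 30 N, the pads hold both flush and carry the tube along without slipping.
- cap_left: Left snap button: brass pin, 9 mm across, half-round nose; fully out, its tip stands 5 mm proud of the tube's side (19 mm from the boom's axis). Pressed flush, only its nose is left in the hole and the wall wedges it further in as the tube is drawn; pressed less, it locks the tube. Origin: centre of the round nose, 4.5 mm behind its tip.
- cap_right: Right snap button, the mirror image of the left one. The two buttons share the pull of a locked tube: a steady pull of about 15 N on the tube, held for half a second, is the right tug to check the lock; over 22 N would bruise the buttons and holes.
- lens_head: Lens in a white ring, 98 mm across and 13 mm thick, on a short stem at the far end of the tube, level with the boom. Not to be touched. Origin as the tube's; x along the boom.
- lens_center (a point): Centre of the lens: 174 mm ahead of the tube's origin along the boom, 4 mm below its axis.
- sketch_pad: Purple sketch pad, 210 x 152 x 14 mm, lying fixed on the bench under the place where the lens is wanted. Origin: centre of its underside.
- silver_pendant: Loose silver wire pendant, 25 x 62 x 5 mm, lying on the sketch pad (underside 14 mm above the bench). Origin: centre of its underside. The lens is to stand over this point.
- glass_disc: Loose green glass cabochon, 24 mm across, 5 mm high, on the sketch pad. Leave alone.
- cross_tweezers: Loose tweezers with red grips, 21 x 160 x 7 mm, on the bench on the robot's side of the boom. Leave alone.
- flux_bottle: Loose white squeeze bottle, 48 mm across, 120 mm high, on the bench behind the boom. Leave alone.

How it is judged:
On the way, in this order (a step that is already met when the one before it is completed fails the run):
1. both snap buttons are pressed flush while the tube is still at its old holes (value of joint each of button_left, button_right above 0.004 m and value of joint sleeve below 0.006 m), for 0.1 s.
2. both buttons have snapped out through the next pair of holes and the tube is tugged against them (over 4 N on a button, which is a pull of about 11 N) (value of joint sleeve above 0.02 m and value of joint each of button_left, button_right below 0.0015 m and (contact force between tube and cap_left above 4 N or contact force between tube and cap_right above 4 N)), for 0.2 s.
At the end, for the whole second after the job is handed in: The tube is locked in the next pair of holes (drawn out more than 20 mm, with both buttons fully out, within 1.5 mm), the boom is at rest, and the centre of the lens stands over the pendant's centre within 20 mm horizontally (value of joint sleeve above 0.02 m and value of joint each of button_left, button_right below 0.0015 m and horizontal distance between lens_center and silver_pendant below 0.02 m and linear speed of tube below 0.01 m/s); the robot touches nothing.
It fails at once if the tube is forced against its snap buttons: over 11 N on a button that stands out in its hole (a pull of about 24 N), or over 15 N on one while the tube is still at its old holes ((contact force between tube and cap_left above 11 N and value of joint button_left below 0.0015 m) or (contact force between tube and cap_right above 11 N and value of joint button_right below 0.0015 m) or (contact force between tube and cap_left above 15 N and value of joint sleeve below 0.008 m) or (contact force between tube and cap_right above 15 N and value of joint sleeve below 0.008 m)).
It fails at once if the robot touches the lens or its ring (contact force between any of the fingers, the arm and lens_head above 0.5 N).
It fails at once if the pendant, glass disc, tweezers or bottle is disturbed (moved over 10 mm) (distance of any of silver_pendant, glass_disc, cross_tweezers, flux_bottle from where it was at the start of the episode above 0.01 m).
It also fails if it takes over 61 s, if anything falls off the work surface, if the arm or the gripper's body presses on something with over 40 N, if the wrist force passes 120 N, or if a joint passes its speed limit or range.

## Working session

There is one attempt and no reset: what is moved stays moved. The work goes in short steps, Python scripts to look and compute and a shell command to move; the robot and the scene stay as the last step left them, time stands still between calls to the robot, and variables do not carry over. Pictures are saved under pics/ and viewed, at most 10 in all, crops included, and the job is handed in when it is done.

```bash
ls; mkdir -p pics; python3 - <<'E'
from bench import ctrl
import cv2,numpy as np
for n in ("scene","top"):
    im=ctrl.camera(n); cv2.imwrite(f"pics/{n}0.png",im)
    p=ctrl.camera_params(n); print(n,{k:(np.round(v,4).tolist() if not isinstance(v,str) else v) for k,v in p.items()})
o=ctrl.get_obs(); print(o)
E
```

```text
bench.py
jog.py
pics
scene {'fovy': 47.8711, 'cx': 321.1429, 'cy': 198.2299, 'view': [[-0.8511, -0.5247, 0.0188, 0.4765], [0.2581, -0.3869, 0.8853, -0.2389], [-0.4572, 0.7583, 0.4647, -0.6627], [0.0, 0.0, 0.0, 1.0]]}
top {'fovy': 51.9216, 'cx': 320.0681, 'cy': 207.4506, 'view': [[-0.0271, -0.9996, 0.0004, 0.0147], [0.9858, -0.0267, 0.1656, -0.5708], [-0.1655, 0.0049, 0.9862, -0.8802], [0.0, 0.0, 0.0, 1.0]]}
{'time_s': 0.1, 'q': array([-1.44129146e+00,  1.81512074e-01,  1.60790872e+00, -6.98882255e-07,
        1.35378834e+00, -2.06323550e-01]), 'dq': array([ 4.54904544e-04, -2.24284068e-03, -6.58142900e-04,  1.02929774e-04,
        3.27671754e-05, -3.05264931e-04]), 'joint_efforts': array([ 1.86653810e-04, -4.45878482e+01, -3.52237487e+01, -1.85508761e-04,
        4.17261530e-03,  8.88801907e-06]), 'eef_pos': array([ 0.18943007, -0.54237469,  0.2304484 ]), 'eef_rot': array([-8.07660732e-04,  9.85935167e-01,  1.67126278e-01,  3.06955442e-05]), 'wrist_force': array([ 0.05409426,  0.27183555, -0.02803117]), 'torque': array([ 0.006668  ,  0.01870299, -0.04774817]), 'grasp_force': 0.0, 'opening': 1.0007255541729638}
```

View pics/scene0.png

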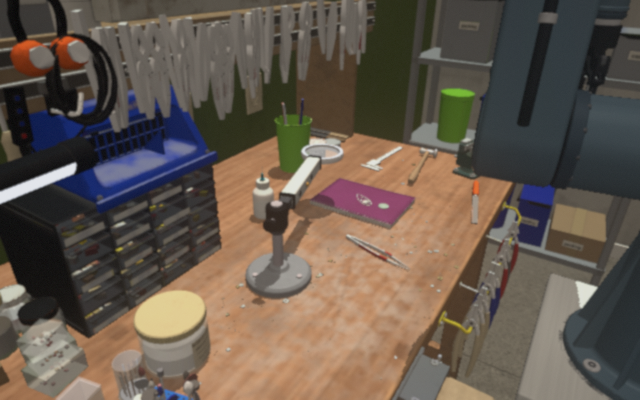

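View pics/top0.png

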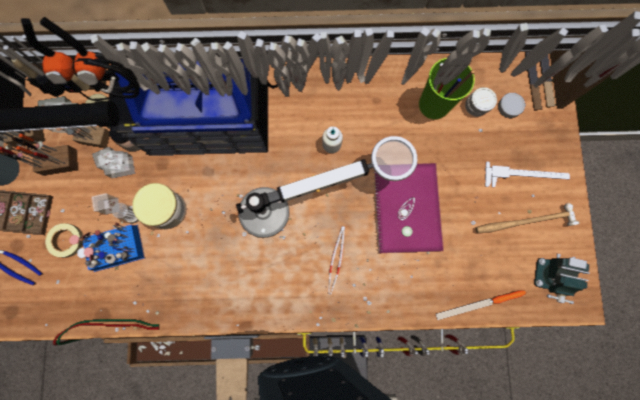

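The scene view shows the stand base at about (278,273), with the white tube running from (290,195) to (318,160). The top view shows the base at (264,212), post knob (257,202), tube (280,193)–(368,168), lens (395,158), pendant (405,209), bottle (332,140) and tweezers (337,258).

```bash
cat > h.py <<'E'
from bench import ctrl
import cv2,numpy as np
from scipy.spatial.transform import Rotation as R
def ray(n,uv,p=None):
    p=p or ctrl.camera_params(n); V=np.array(p["view"]); f=200/np.tan(np.radians(p["fovy"])/2)
    d=V[:3,:3].T@np.array([(uv[0]-p["cx"])/f,-(uv[1]-p["cy"])/f,-1]); return -V[:3,:3].T@V[:3,3],d
def plane(n,uv,z,p=None):
    c,d=ray(n,uv,p); return c+d*(z-c[2])/d[2]
def tri(a,b):
    (c1,d1),(c2,d2)=a,b
    t=np.linalg.lstsq(np.c_[d1,-d2],c2-c1,rcond=None)[0]
    p,q=c1+d1*t[0],c2+d2*t[1]; return (p+q)/2,np.linalg.norm(p-q)
def blobs(m,amin=30):
    k,l,s,c=cv2.connectedComponentsWithStats(m.astype(np.uint8)); return [(s[i],c[i].round(1),l==i) for i in range(1,k) if s[i][4]>=amin]
def tool():
    o=ctrl.get_obs(); q=o["eef_rot"]; return o,np.array(o["eef_pos"]),R.from_quat([q[1],q[2],q[3],q[0]])
E
python3 - <<'E'
from h import *
t=cv2.imread("pics/top0.png"); h=cv2.cvtColor(t,cv2.COLOR_BGR2HSV)
w=(h[...,1]<40)&(h[...,2]>190); w[:, :240]=0;w[:130]=0;w[260:]=0;w[:,450:]=0
for s,c,m in blobs(w,15):
    print("white",s,c)
    if s[4]>600:
        r=cv2.minAreaRect(np.argwhere(m)[:,::-1].astype(np.float32)); print(r)
        for q in cv2.boxPoints(r): print(q.round(1),plane("top",q,.144).round(4))
g=(h[...,1]<60)&(h[...,2]>60)&(h[...,2]<190); g[:, :230]=0;g[:170]=0;g[245:]=0;g[:,300:]=0
for s,c,m in blobs(g,300): print("base",s,c,plane("top",c,.01).round(4))
pu=(h[...,0]>145)&(h[...,0]<175)&(h[...,1]>90)&(h[...,2]>50); 
for s,c,m in blobs(pu,800):
    r=cv2.minAreaRect(np.argwhere(m)[:,::-1].astype(np.float32)); print("pad",r)
    x,y=s[:2]; hull=cv2.fillConvexPoly(np.zeros(m.shape,np.uint8),cv2.convexHull(np.argwhere(m)[:,::-1].astype(np.int32)),1)
    for s2,c2,m2 in blobs((hull>0)&~pu,15): print("  on pad",s2,c2,plane("top",c2,.0165).round(4))
print("pend",plane("top",(405,209),.0165),"post top",plane("top",(257,202),.15),"bottle",plane("top",(333,132),.12),"tweez",plane("top",(337,228),.003),"lens",plane("top",(395,158),.126))
for n in("scene","top"): cv2.imwrite(f"pics/c_{n}.png",cv2.resize(cv2.imread(f"pics/{n}0.png")[100:300,(220 if n=="top" else 230):(450 if n=="top" else 430)],None,fx=3,fy=3,interpolation=2)[:600,:800])
E
```

```text
white [324 130  18  15 164] [333.  136.9]
white [372 136  45  43 459] [394.  157.7]
white [ 281  162   83   36 1057] [321.7 179.5]
((321.83123779296875, 179.47760009765625), (12.692488670349121, 83.56253814697266), 72.0955581665039)
[280.1 186.3] [0.6008 0.0799 0.144 ]
[359.6 160.6] [ 0.6505 -0.0845  0.144 ]
[363.5 172.7] [ 0.6247 -0.0914  0.144 ]
[284.  198.4] [0.5755 0.0723 0.144 ]
white [250 197   8   8  56] [253.7 200.5]
white [401 209   7   7  35] [403.8 212.3]
white [269 210  16  19 197] [276.8 218.4]
white [341 227   4  23  32] [342.5 236.3]
white [403 227   8   9  58] [406.6 230.9]
white [261 228   5   5  20] [262.9 230. ]
white [335 238   5  12  16] [336.9 243.6]
base [ 239  186   61   51 1335] [263.9 213.3] [0.567  0.1311 0.01  ]
pad ((407.96240234375, 208.43585205078125), (87.33944702148438, 63.06001663208008), 86.18592071533203)
  on pad [378 164  40  17 356] [398.  173.2] [ 0.6535 -0.1877  0.0165]
  on pad [398 197  17  24 198] [405.4 209.8] [ 0.5653 -0.1998  0.0165]
  on pad [401 226  12  11 104] [406.7 230.9] [ 0.5158 -0.1998  0.0165]
  on pad [387 252  15   1  15] [394. 252.] [ 0.4681 -0.1677  0.0165]
pend [ 0.56721703 -0.19902556  0.0165    ] post top [0.56837097 0.12615082 0.15      ] bottle [ 0.72225893 -0.03262959  0.12      ] tweez [ 0.52850325 -0.03945062  0.003     ] lens [ 0.65925309 -0.16116317  0.126     ]
```

View pics/c_top.png

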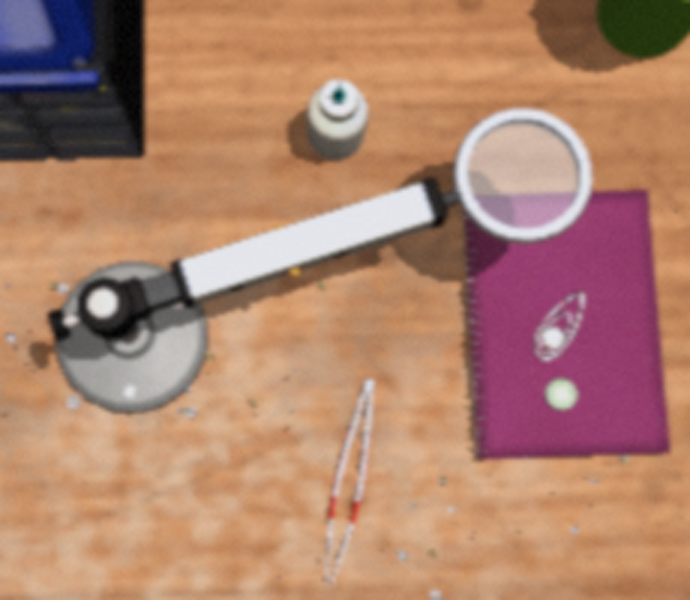

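View pics/c_scene.png

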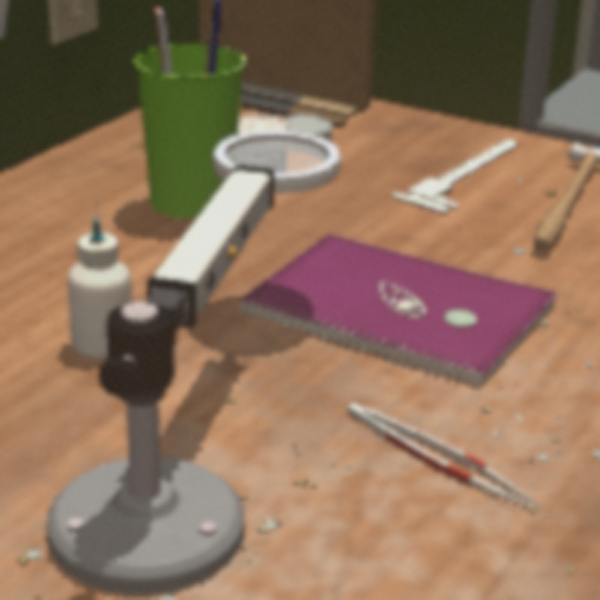

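The crops show the right brass button at about (318,190) in top and (307,183) in scene. Both views also show the tube's white top face and the pendant, with its long axis along the top-view diagonal. I'll triangulate these and look at the brass by mask.

```bash
python3 - <<'E'
from h import *
P={}
for n,(a,b,c,d) in {"top":(300,340,180,200),"scene":(295,320,170,195)}.items():
    im=cv2.imread(f"pics/{n}0.png"); h=cv2.cvtColor(im,cv2.COLOR_BGR2HSV)
    x=im.astype(int); m=np.zeros(h.shape[:2]); sub=(slice(c,d),slice(a,b))
    sc=(h[...,1]>150)&(h[...,2]>150)&(h[...,0]>14)&(h[...,0]<30); m[sub]=sc[sub]
    bl=blobs(m,2); print(n,[(s[4],cc) for s,cc,_ in bl]); 
    if bl: P[n]=max(bl,key=lambda q:q[0][4])[1]
P.setdefault("top",np.array([318.3,190.3])); P.setdefault("scene",np.array([307.3,183.3]))
print("button",tri(ray("top",P["top"]),ray("scene",P["scene"])))
T=lambda u,v:(220+u/3,100+v/3); S=lambda u,v:(230+u/3,100+v/3)
for nm,a,b in [("nearL",(180,263),(160,278)),("nearR",(190,299),(195,287)),("farL",(424,182),(235,168)),("farR",(438,216),(272,173)),
  ("lens",(524,176),(277,160)),("pend",(562,327),(402,299)),("bottletip",(338,92),(97,222)),("knob",(102,302),(140,312))]:
    print(nm,*tri(ray("top",T(*a)),ray("scene",S(*b))))
E
```

```text
top [(np.int32(5), array([317.8, 190.4]))]
scene []
button (array([0.59254211, 0.00318737, 0.13118421]), np.float64(0.0006589433446711928))
nearL [0.59631624 0.07924184 0.1425282 ] 0.004256278969642193
nearR [0.57298085 0.07369619 0.14036887] 0.0012459612595929943
farL [ 0.64994002 -0.08819069  0.14361306] 0.0008995232753768147
farR [ 0.62530651 -0.09711229  0.14261798] 0.0022315827277485088
lens [ 0.65856588 -0.16090698  0.12334237] 3.788053835871689e-05
pend [ 0.56757558 -0.20593615  0.01062883] 0.0009119672355049153
bottletip [ 0.73197053 -0.03285172  0.10140456] 0.00020731720462002
knob [0.5703997  0.13164938 0.15045989] 0.0017447232847174435
```

```bash
cat >> h.py <<'E'
def delta(target,yaw_boom):
    """shift/turn in tool axes so TCP->target, tool y perpendicular to boom (boom yaw in deg), nearest; tool down"""
    o,p,r=tool(); M=r.as_matrix()
    b=np.radians(yaw_boom); x=np.array([-np.cos(b),-np.sin(b),0]); z=np.array([0,0,-1.]); y=np.cross(z,x)
    rot=R.from_matrix(M.T@np.c_[x,y,z]).as_rotvec()
    return (M.T@(np.array(target)-p)).round(4),rot.round(4)
E
python3 -c "
from h import *
print(delta([.605,.008,.25],-72.8)); print(ctrl.camera_params('wrist'))"
```

```text
(array([ 0.5737, -0.3827, -0.0188]), array([-1.0000e-03, -1.5000e-03, -1.5352e+00]))
{'fovy': 65.34820523350876, 'cx': 321.4186001732215, 'cy': 194.665599601471, 'view': array([[ 0.32935886, -0.94420201, -0.00230181, -0.57469234],
       [ 0.91098448,  0.31841091, -0.26214837,  0.03320648],
       [ 0.24825394,  0.08424398,  0.96502484, -0.37939339],
       [ 0.        ,  0.        ,  0.        ,  1.        ]])}
```

The rows are not in the units I measure in: turns go in shares of 180 degrees. I convert before sending: -1.4 rad / 3.1416 = -0.4456.

```bash
python3 jog.py '[[0.05, -0.034, -0.019, 0, 0, -0.0446, 1], [0.1, -0.067, -0.019, 0, 0, -0.0891, 1], [0.15, -0.1, -0.019, 0, 0, -0.1337, 1], [0.2, -0.134, -0.019, 0, 0, -0.1783, 1], [0.25, -0.167, -0.019, 0, 0, -0.2228, 1], [0.3, -0.2, -0.019, 0, 0, -0.2674, 1], [0.35, -0.234, -0.019, 0, 0, -0.3119, 1], [0.4, -0.267, -0.019, 0, 0, -0.3565, 1], [0.45, -0.3, -0.019, 0, 0, -0.4011, 1], [0.5, -0.334, -0.019, 0, 0, -0.4456, 1]]'
python3 -c "
from h import *
print(delta([.605,.008,.25],-72.8))"
```

```text
time_s: 1.35
eef_pos: [0.5523, -0.061, 0.25]
eef_rot: [-0.0, 0.645, 0.764, -0.0]
wrist_force: [0.4, -0.4, -0.5]
opening: 0.998
grasp_force: 0.0
(array([0.0591, 0.0636, 0.    ]), array([-3.000e-04,  1.000e-04, -1.305e-01]))
```

Scaled: -0.13 rad / 3.1416 = -0.0414.

```bash
python3 jog.py '[[0.03, 0.032, 0, 0, 0, -0.0223, 1], [0.059, 0.0636, 0, 0, 0, -0.0414, 1], [0.059, 0.0636, 0, 0, 0, -0.0414, 1], [0.059, 0.0636, 0, 0, 0, -0.0414, 1]]'
python3 - <<'E'
from h import *
p=ctrl.camera_params("wrist"); im=ctrl.camera("wrist"); cv2.imwrite("pics/w1.png",im)
import json; json.dump({k:np.array(v).tolist() for k,v in p.items()},open("w1.json","w"))
V=np.array(p["view"]); f=200/np.tan(np.radians(p["fovy"])/2)
for X in ([.5916,.0003,.13],[.6073,.0052,.144],[.569,.129,.15],[.566,-.2,.017]):
    c=V@np.array(X+[1]); print(p["cx"]+f*c[0]/-c[2],p["cy"]-f*c[1]/-c[2])
E
```

```text
time_s: 1.85
eef_pos: [0.604, 0.0057, 0.2496]
eef_rot: [-0.001, 0.596, 0.803, -0.001]
wrist_force: [0.2, -0.1, -0.6]
opening: 1.001
grasp_force: 0.0
305.1343123638851 190.14347786183845
324.1558291559296 194.1879387078865
323.65482519664863 17.27765699762344
251.11258105631003 299.8086085821338
```

View pics/w1.png

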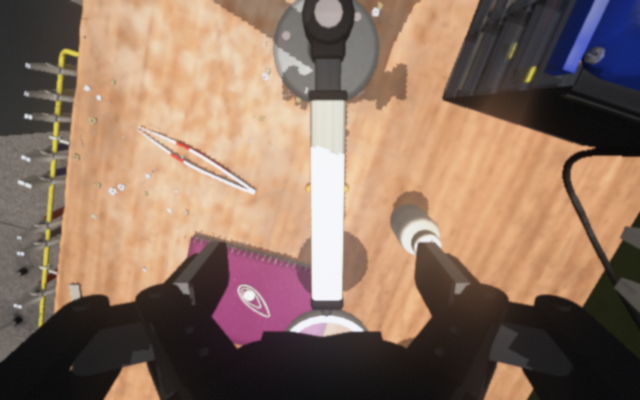

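The wrist view shows the brass buttons at about (308,187) and (346,188), tube edges u≈311–345, the post knob near (328,12) and the pendant at (252,298). I'll measure the buttons and the tube line, then triangulate against the top view.

```bash
python3 - <<'E'
from h import *
import json
p=json.load(open("w1.json")); im=cv2.imread("pics/w1.png"); h=cv2.cvtColor(im,cv2.COLOR_BGR2HSV)
m=np.zeros(h.shape[:2],bool); sc=(h[...,1]>110)&(h[...,0]>14)&(h[...,0]<32)&(h[...,2]>100)
for a,b in((300,313),(341,353)): m[176:200,a:b]=sc[176:200,a:b]
B=[(s,c) for s,c,_ in blobs(m,4)]
for s,c in B: print("btn",s,c,plane("wrist",c,.13,p).round(4))
w=(h[...,1]<60)&(h[...,2]>185)
cs=[]
for v in (165,220,235,250,265,280):
    x=np.flatnonzero(w[v,290:370])+290; cs.append(((x[0]+x[-1])/2,v)); print(v,x[0],x[-1],plane("wrist",cs[-1],.144,p).round(4))
A=np.array([plane("wrist",c,.144,p)[:2] for c in cs]); d=A[-1]-A[0]; print("yaw",np.degrees(np.arctan2(d[1],d[0])))
print("rear",plane("wrist",(328,96),.144,p),"front",plane("wrist",(327,307),.144,p),"knob",plane("wrist",(328,12),.15,p))
print("pend",plane("wrist",(253,299),.0165,p),tri(ray("wrist",(253,299),p),ray("top",(406.7,209))))
print("btn tri",tri(ray("wrist",(308,187),p),ray("top",(318,190.4))),tri(ray("wrist",(308,187),p),ray("scene",(307.3,183.3))))
print("obs",tool()[1])
E
```

```text
btn [306 184   4   8  23] [307.4 187.7] [0.5929 0.003  0.13  ]
btn [345 184   4   8  20] [346.3 187.4] [0.6251 0.013  0.13  ]
165 310 344 [0.6024 0.0291 0.144 ]
220 311 343 [ 0.6162 -0.0157  0.144 ]
235 311 343 [ 0.6202 -0.0287  0.144 ]
250 311 342 [ 0.6239 -0.0421  0.144 ]
265 311 342 [ 0.6281 -0.0559  0.144 ]
280 312 342 [ 0.6329 -0.0698  0.144 ]
yaw -72.84425904957835
rear [0.58745697 0.08001763 0.144     ] front [ 0.64106684 -0.09622208  0.144     ] knob [0.57093    0.13303046 0.15      ]
pend [ 0.56815865 -0.19836603  0.0165    ] (array([ 0.56809918, -0.20470713,  0.00786869]), np.float64(0.0008050386189773771))
btn tri (array([0.59340804, 0.00303529, 0.1276986 ]), np.float64(0.00038153525568492653)) (array([0.59265186, 0.00360456, 0.13114979]), np.float64(0.0012971558191580959))
obs [0.60391682 0.00522421 0.24984172]
```

```bash
python3 jog.py '[[0, 0, 0, 0, 0, 0, 1]]'; python3 -c "
from h import *
print(delta([.6092,.0072,.109],-72.85))"
```

```text
time_s: 2.02
eef_pos: [0.6041, 0.0048, 0.2503]
eef_rot: [-0.0, 0.596, 0.803, -0.0]
wrist_force: [-0.1, -1.1, -0.9]
opening: 1.001
grasp_force: 0.0
(array([0.0008, 0.0056, 0.1413]), array([-0.0002,  0.0001, -0.006 ]))
```

Scaled: -0.006 rad / 3.1416 = -0.0019.

```bash
python3 jog.py '[[0.001, 0.0056, 0.03, 0, 0, -0.0019, 1], [0.001, 0.0056, 0.07, 0, 0, -0.0019, 1], [0.001, 0.0056, 0.11, 0, 0, -0.0019, 1], [0.001, 0.0056, 0.141, 0, 0, -0.0019, 1], [0.001, 0.0056, 0.141, 0, 0, -0.0019, 1], [0.001, 0.0056, 0.141, 0, 0, -0.0019, 1]]'
python3 - <<'E'
from h import *
print(delta([.6092,.0072,.109],-72.85)); im=ctrl.camera("wrist"); cv2.imwrite("pics/w2.png",im)
E
```

```text
time_s: 2.78
eef_pos: [0.6105, 0.0078, 0.1109]
eef_rot: [0.001, 0.593, 0.805, 0.0]
wrist_force: [0.3, 0.5, 0.0]
opening: 0.999
grasp_force: 0.0
(array([-0.0002, -0.0014,  0.0019]), array([0.0018, 0.0009, 0.0008]))
```

View pics/w2.png

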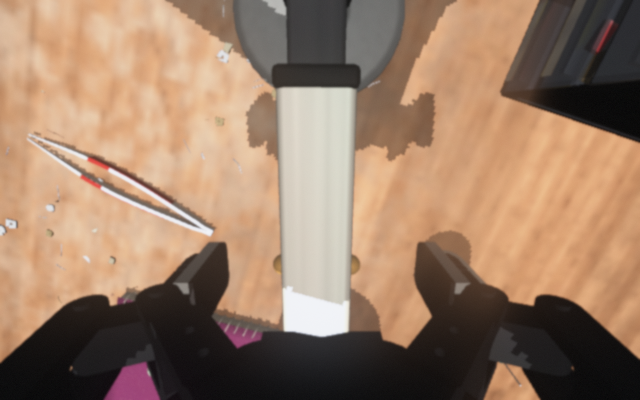

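Buttons at (278,264) and (355,264), finger tips at 228 and 417. The boom sits about 2 mm to the tool's −y side.

```bash
python3 - <<'E'
from h import *
p=ctrl.camera_params("wrist"); o,t,r=tool()
a=plane("wrist",(278,264),.13,p);b=plane("wrist",(355,264),.13,p); print(a,b,t, "in tool:",r.inv().apply((a+b)/2-t), np.linalg.norm(a-b))
E
```

```text
[0.59357474 0.00261165 0.13      ] [0.62592948 0.01259173 0.13      ] [0.61089845 0.00786427 0.11142762] in tool: [ 6.14559199e-05 -1.11956153e-03 -1.85757640e-02] 0.03385898959156516
```

```bash
python3 jog.py '[[0, -0.001, 0.002, 0, 0, 0, 1], [0, -0.001, 0.002, 0, 0, 0, 0.5], [0, -0.001, 0.002, 0, 0, 0, 0], [0, -0.001, 0.002, 0, 0, 0, 0], [0, -0.001, 0.002, 0, 0, 0, 0], [0, -0.001, 0.002, 0, 0, 0, 0], [0, -0.001, 0.002, 0, 0, 0, 0], [0, -0.001, 0.002, 0, 0, 0, 0]]'
```

```text
time_s: 3.82
eef_pos: [0.6086, 0.0081, 0.1078]
eef_rot: [0.0, 0.593, 0.805, -0.0]
wrist_force: [-2.6, -0.5, 4.8]
opening: 0.32
grasp_force: 59.0
```

```bash
python3 jog.py '[[-0.001, 0, 0, 0, 0, 0, 0], [-0.002, 0, 0, 0, 0, 0, 0], [-0.003, 0, 0, 0, 0, 0, 0], [-0.004, 0, 0, 0, 0, 0, 0], [-0.005, 0, 0, 0, 0, 0, 0], [-0.006, 0, 0, 0, 0, 0, 0]]'
```

```text
time_s: 4.58
eef_pos: [0.6094, 0.0055, 0.1077]
eef_rot: [-0.002, 0.593, 0.805, 0.001]
wrist_force: [-7.2, 11.1, 9.6]
opening: 0.318
grasp_force: 59.3
```

```bash
python3 jog.py '[[-0.001, 0, 0, 0, 0, 0, 0], [-0.002, 0, 0, 0, 0, 0, 0]]'; python3 jog.py '[[-0.001, 0, 0, 0, 0, 0, 0], [-0.002, 0, 0, 0, 0, 0, 0]]'
```

```text
time_s: 4.82
eef_pos: [0.6096, 0.0049, 0.1077]
eef_rot: [-0.003, 0.593, 0.806, 0.002]
wrist_force: [-7.7, 12.7, 10.5]
opening: 0.322
grasp_force: 59.2
time_s: 5.08
eef_pos: [0.6112, -0.0002, 0.1078]
eef_rot: [-0.001, 0.593, 0.805, 0.0]
wrist_force: [-4.7, 2.3, 7.5]
opening: 0.318
grasp_force: 58.5
```

```bash
python3 jog.py '[[-0.003, 0, 0, 0, 0, 0, 0], [-0.006, 0, 0, 0, 0, 0, 0], [-0.009, 0, 0, 0, 0, 0, 0], [-0.011, 0, 0, 0, 0, 0, 0]]'; python3 jog.py '[[-0.001, 0, 0, 0, 0, 0, 0], [-0.002, 0, 0, 0, 0, 0, 0]]'
```

```text
time_s: 5.58
eef_pos: [0.6145, -0.011, 0.1078]
eef_rot: [-0.001, 0.593, 0.805, 0.0]
wrist_force: [-3.8, 4.6, 6.5]
opening: 0.321
grasp_force: 58.7
time_s: 5.82
eef_pos: [0.6151, -0.013, 0.1078]
eef_rot: [-0.001, 0.593, 0.805, 0.0]
wrist_force: [-4.7, 4.2, 6.7]
opening: 0.321
grasp_force: 58.7
```

```bash
python3 jog.py '[[-0.001, 0, 0, 0, 0, 0, 0], [-0.002, 0, 0, 0, 0, 0, 0], [-0.003, 0, 0, 0, 0, 0, 0]]'
```

```text
time_s: 6.2
eef_pos: [0.6161, -0.016, 0.1077]
eef_rot: [-0.0, 0.593, 0.805, 0.0]
wrist_force: [-3.7, 2.0, 5.8]
opening: 0.32
grasp_force: 58.6
```

```bash
python3 -c "
from h import *
o,t,r=tool(); print(r.inv().apply(t-np.array([.6086,.0081,.1078])), r.inv().apply(o['wrist_force']))"
```

```text
[-2.52442846e-02 -2.57650531e-05  3.73581819e-05] [ 3.02363212 -2.90363127 -5.77571239]
```

```bash
python3 jog.py '[[-0.001, 0, 0, 0, 0, 0, 0], [-0.002, 0, 0, 0, 0, 0, 0], [-0.003, 0, 0, 0, 0, 0, 0]]'
```

```text
time_s: 6.58
eef_pos: [0.6169, -0.0187, 0.1077]
eef_rot: [-0.001, 0.593, 0.805, 0.0]
wrist_force: [-4.2, 5.4, 7.3]
opening: 0.318
grasp_force: 58.6
```

```bash
python3 jog.py '[[-0.001, 0, 0, 0, 0, 0, 0], [-0.002, 0, 0, 0, 0, 0, 0]]'
```

```text
time_s: 6.82
eef_pos: [0.6176, -0.0208, 0.1078]
eef_rot: [-0.0, 0.593, 0.805, 0.0]
wrist_force: [-3.6, 2.8, 5.6]
opening: 0.322
grasp_force: 58.6
```

```bash
python3 jog.py '[[-0.001, 0, 0, 0, 0, 0, 0], [-0.002, 0, 0, 0, 0, 0, 0], [-0.003, 0, 0, 0, 0, 0, 0]]'
```

```text
time_s: 7.2
eef_pos: [0.6184, -0.0236, 0.1078]
eef_rot: [-0.001, 0.593, 0.805, 0.0]
wrist_force: [-3.7, 1.3, 6.0]
opening: 0.32
grasp_force: 58.6
```

```bash
python3 jog.py '[[-0.001, 0, 0, 0, 0, 0, 0], [-0.002, 0, 0, 0, 0, 0, 0], [-0.003, 0, 0, 0, 0, 0, 0]]'
```

```text
time_s: 7.58
eef_pos: [0.6194, -0.0266, 0.1078]
eef_rot: [-0.0, 0.593, 0.805, 0.0]
wrist_force: [-3.7, 2.1, 5.9]
opening: 0.314
grasp_force: 58.6
```

Drawn out about 36 mm, still sliding freely.

```bash
python3 jog.py '[[-0.001, 0, 0, 0, 0, 0, 0], [-0.002, 0, 0, 0, 0, 0, 0], [-0.003, 0, 0, 0, 0, 0, 0]]'
```

```text
time_s: 7.95
eef_pos: [0.6206, -0.0305, 0.1078]
eef_rot: [0.0, 0.593, 0.805, -0.0]
wrist_force: [-3.1, -1.2, 6.4]
opening: 0.316
grasp_force: 58.8
```

```bash
python3 jog.py '[[-0.001, 0, 0, 0, 0, 0, 0], [-0.002, 0, 0, 0, 0, 0, 0]]'
```

```text
time_s: 8.2
eef_pos: [0.6209, -0.0315, 0.1077]
eef_rot: [-0.0, 0.593, 0.805, 0.0]
wrist_force: [-4.5, 0.8, 7.2]
opening: 0.32
grasp_force: 59.0
```

```bash
python3 jog.py '[[-0.001, 0, 0, 0, 0, 0, 0], [-0.002, 0, 0, 0, 0, 0, 0]]'; python3 -c "
from h import *
im=ctrl.camera('wrist'); cv2.imwrite('pics/w3.png',im)
o,t,r=tool(); print(r.inv().apply(t-np.array([.6086,.0081,.1078])), r.inv().apply(o['wrist_force']))"
```

```text
time_s: 8.45
eef_pos: [0.6213, -0.0329, 0.1077]
eef_rot: [-0.001, 0.593, 0.805, 0.0]
wrist_force: [-5.9, 5.2, 8.8]
opening: 0.32
grasp_force: 59.2
[-4.29354379e-02 -2.35694781e-05  2.28204850e-06] [ 5.04899176 -4.29108977 -7.90057018]
```

View pics/w3.png

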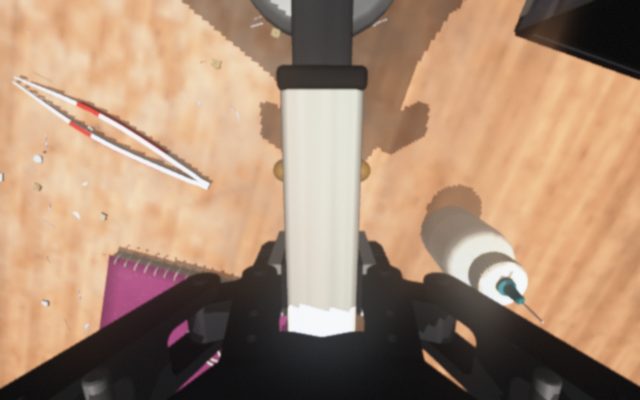

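Both buttons have snapped out, at (280,170) and (365,170). Now the tug.

```bash
python3 jog.py '[[-0.001, 0, 0, 0, 0, 0, 0], [-0.002, 0, 0, 0, 0, 0, 0], [-0.002, 0, 0, 0, 0, 0, 0]]'; python3 -c "
from h import *
o,t,r=tool(); print(r.inv().apply(t-np.array([.6086,.0081,.1078])), r.inv().apply(o['wrist_force']))"
```

```text
time_s: 8.88
eef_pos: [0.6214, -0.0332, 0.1077]
eef_rot: [-0.002, 0.593, 0.805, 0.001]
wrist_force: [-7.9, 9.8, 9.6]
opening: 0.324
grasp_force: 59.5
[-4.32126165e-02 -5.15106895e-05 -5.05844811e-05] [11.74224424 -4.59633522 -9.55430485]
```

```bash
python3 jog.py '[[-0.0005, 0, 0, 0, 0, 0, 0], [-0.001, 0, 0, 0, 0, 0, 0], [-0.001, 0, 0, 0, 0, 0, 0], [-0.001, 0, 0, 0, 0, 0, 0], [-0.001, 0, 0, 0, 0, 0, 0]]'; python3 -c "
from h import *
o,t,r=tool(); print(r.inv().apply(t-np.array([.6086,.0081,.1078])), r.inv().apply(o['wrist_force']))"
```

```text
time_s: 9.5
eef_pos: [0.6214, -0.0332, 0.1076]
eef_rot: [-0.002, 0.593, 0.805, 0.001]
wrist_force: [-8.4, 11.9, 11.6]
opening: 0.321
grasp_force: 59.6
[-4.32801076e-02 -4.43475201e-05 -8.02557224e-05] [ 13.97476246  -4.49099737 -11.53300066]
```

```bash
python3 jog.py '[[-0.0005, 0, 0, 0, 0, 0, 0], [-0.0005, 0, 0, 0, 0, 0, 0], [-0.0005, 0, 0, 0, 0, 0, 0], [-0.0005, 0, 0, 0, 0, 0, 0], [-0.0005, 0, 0, 0, 0, 0, 0], [-0.0005, 0, 0, 0, 0, 0, 0]]'; python3 -c "
from h import *
o,t,r=tool(); print(r.inv().apply(t-np.array([.6086,.0081,.1078])), r.inv().apply(o['wrist_force']))"
```

```text
time_s: 10.25
eef_pos: [0.6215, -0.0333, 0.1076]
eef_rot: [-0.003, 0.593, 0.806, 0.001]
wrist_force: [-8.8, 13.6, 11.8]
opening: 0.314
grasp_force: 59.6
[-4.33191981e-02 -4.45536934e-05 -8.02782571e-05] [ 15.67374115  -4.36610386 -11.6759898 ]
```

```bash
python3 jog.py '[[0.002, 0, 0, 0, 0, 0, 0], [0.004, 0, 0, 0, 0, 0, 0], [0.0045, 0, 0, 0, 0, 0, 0], [0.0045, 0, 0, 0, 0, 0, 0]]'; python3 -c "
from h import *
o,t,r=tool(); print(r.inv().apply(t-np.array([.6086,.0081,.1078])), r.inv().apply(o['wrist_force']))
print(plane('top',(406.7,209),.0165),plane('top',(405.4,209.8),.0165))"
```

```text
time_s: 10.75
eef_pos: [0.6213, -0.0327, 0.1077]
eef_rot: [-0.0, 0.593, 0.805, -0.0]
wrist_force: [-4.2, -0.5, 6.1]
opening: 0.321
grasp_force: 58.9
[-4.27747066e-02  4.23779584e-05  5.53512172e-05] [ 0.79099962 -4.16635719 -6.14728203]
[ 0.56710973 -0.2029926   0.0165    ] [ 0.56530256 -0.19984264  0.0165    ]
```

Scaled: 0.18 rad / 3.1416 = 0.0573.

```bash
python3 jog.py '[[0, -0.0035, 0, 0, 0, 0.0064, 0], [0.0003, -0.0104, 0, 0, 0, 0.0191, 0], [0.0009, -0.0173, 0, 0, 0, 0.0318, 0], [0.0017, -0.0242, 0, 0, 0, 0.0446, 0], [0.0028, -0.0309, 0, 0, 0, 0.0573, 0]]'; python3 -c "
from h import *
o,t,r=tool(); print(t-np.array([.5702,.1323,0]), r.inv().apply(o['wrist_force']))"
```

```text
time_s: 11.38
eef_pos: [0.5913, -0.0392, 0.1078]
eef_rot: [0.001, 0.664, 0.748, 0.0]
wrist_force: [-0.0, 1.2, 5.5]
opening: 0.318
grasp_force: 59.2
[ 0.02105216 -0.17154613  0.10778446] [ 1.23814553  0.11176524 -5.46808755]
```

Scaled: 0.13 rad / 3.1416 = 0.0414.

```bash
python3 jog.py '[[0.0001, -0.0069, 0, 0, 0, 0.0127, 0], [0.0006, -0.0138, 0, 0, 0, 0.0255, 0], [0.001, -0.019, 0, 0, 0, 0.035, 0], [0.0015, -0.0224, 0, 0, 0, 0.0414, 0], [0.0015, -0.0224, 0, 0, 0, 0.0414, 0], [0.0015, -0.0224, 0, 0, 0, 0.0414, 0]]'; python3 -c "
from h import *
o,t,r=tool(); print(t-np.array([.5702,.1323,0]), r.inv().apply(o['wrist_force']))
im=ctrl.camera('top'); cv2.imwrite('pics/top2.png',cv2.resize(im[100:300,220:450],None,fx=3,fy=3,interpolation=2))"
```

```text
time_s: 12.12
eef_pos: [0.5684, -0.0405, 0.1077]
eef_rot: [-0.0, 0.711, 0.704, 0.0]
wrist_force: [-1.5, 1.2, 6.7]
opening: 0.319
grasp_force: 59.4
[-0.0017881  -0.17284949  0.10772588] [ 1.18073734 -1.53661514 -6.69721765]
```

View pics/top2.png

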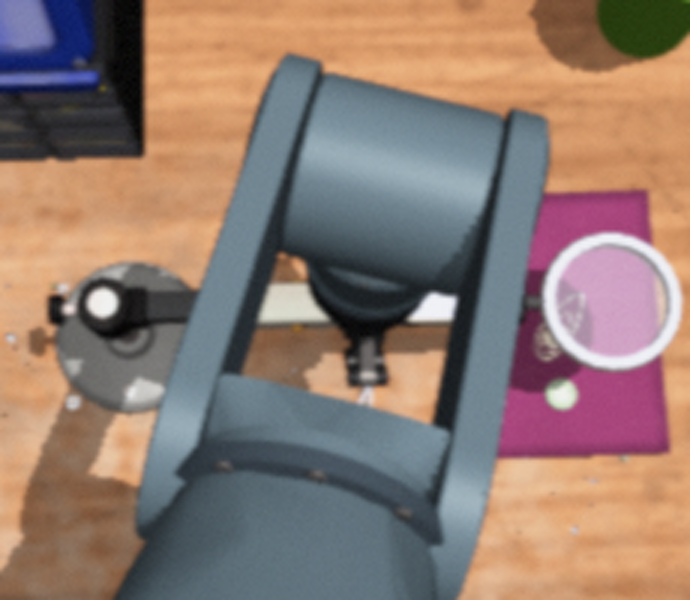

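The lens centre is at about (423.7,200.3) in top pixels; the pendant is partly beneath it, at (406.7,209), since the camera sees the raised lens with parallax. I'll convert both to the bench plane.

```bash
python3 - <<'E'
from h import *
im=ctrl.camera("top"); h=cv2.cvtColor(im,cv2.COLOR_BGR2HSV)
w=(h[...,1]<45)&(h[...,2]>170); w[:,:395]=0;w[:170]=0;w[230:]=0;w[:,455:]=0
b=max(blobs(w),key=lambda q:q[0][4]); e=cv2.fitEllipse(np.argwhere(b[2])[:,::-1].astype(np.float32)); print(b[0],e)
L=plane("top",(b[0][0]+(b[0][2]-1)/2,b[0][1]+(b[0][3]-1)/2),.126); print("lens",L)
o=cv2.imread("pics/top0.png"); h=cv2.cvtColor(o,cv2.COLOR_BGR2HSV)
g=(h[...,1]<110); m=np.zeros(g.shape); m[190:223,392:420]=g[190:223,392:420]
pts=np.vstack([np.argwhere(q[2]) for q in blobs(m,2)])[:,::-1].astype(np.float32); r=cv2.minAreaRect(pts); print(r)
P=plane("top",r[0],.0165); print("pend",P, L-P, [plane("top",q,.0165).round(4)[:2] for q in cv2.boxPoints(r)])
E
```

```text
[401 178  46  45 830] ((424.1552734375, 199.68968200683594), (38.24003601074219, 42.66434097290039), 150.71420288085938)
lens [ 0.56771692 -0.21502913  0.126     ]
((406.58001708984375, 208.0600128173828), (12.20000171661377, 26.600000381469727), 36.869895935058594)
pend [ 0.56933866 -0.20285046  0.0165    ] [-0.00162174 -0.01217867  0.1095    ] [array([ 0.5537, -0.1719]), array([ 0.6031, -0.2122]), array([ 0.5851, -0.234 ]), array([ 0.5359, -0.1936])]
```

```bash
python3 jog.py '[[0, 0, 0, 0, 0, 0, 0.5], [0, 0, 0, 0, 0, 0, 1], [0, 0, 0, 0, 0, 0, 1], [0, 0, 0, 0, 0, 0, 1], [0, 0, 0, 0, 0, 0, 1], [0, 0, -0.02, 0, 0, 0, 1], [0, 0, -0.06, 0, 0, 0, 1], [0, 0, -0.1, 0, 0, 0, 1], [0, 0, -0.14, 0, 0, 0, 1], [0, 0, -0.14, 0, 0, 0, 1]]'
python3 jog.py '[[0.02, 0, 0, 0, 0, 0, 1], [0.06, 0, 0, 0, 0, 0, 1], [0.06, 0, 0, 0, 0, 0, 1], [0.06, 0, 0, 0, 0, 0, 1]]'
python3 - <<'E'
from h import *
im=ctrl.camera("top"); h=cv2.cvtColor(im,cv2.COLOR_BGR2HSV)
w=(h[...,1]<45)&(h[...,2]>170); w[:,:395]=0;w[:170]=0;w[230:]=0;w[:,455:]=0
b=max(blobs(w),key=lambda q:q[0][4]); print(b[0],plane("top",(b[0][0]+(b[0][2]-1)/2,b[0][1]+(b[0][3]-1)/2),.126))
cv2.imwrite("pics/w4.png",ctrl.camera("wrist"))
E
```

```text
time_s: 13.48
eef_pos: [0.5709, -0.0412, 0.2516]
eef_rot: [0.003, 0.71, 0.704, 0.002]
wrist_force: [0.4, 0.0, -0.2]
opening: 0.999
grasp_force: 0.0
time_s: 13.98
eef_pos: [0.5685, 0.0201, 0.246]
eef_rot: [-0.001, 0.71, 0.704, -0.001]
wrist_force: [0.7, 0.6, 0.2]
opening: 1.001
grasp_force: 0.0
[401 178  46  45 819] [ 0.56771692 -0.21502913  0.126     ]
```

View pics/w4.png

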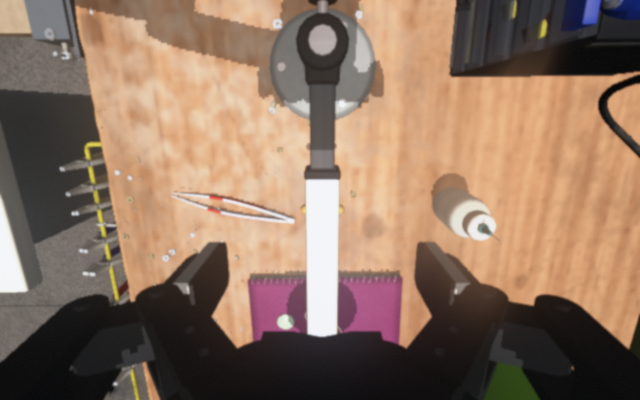

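Both buttons stand out, at (304,210) and (340,210). The gripper is clear of everything, the bottle and tweezers look undisturbed, and the lens hasn't moved since release.

```bash
python3 -c "
from bench import ctrl
print(ctrl.hand_in())"
```

```text
the job is handed in; nothing more can be done
None
```

The job is handed in, with no verdict returned: the tube is locked in its next holes about 42 mm out, the tug reached about 15 N, and the lens stands about 12 mm from the pendant's centre by the top camera (limit 20 mm), with the arm clear.

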